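# Line up the quarter-turn fastener and hold the access cover shut

### The job

The white control box on the bench has a blue hinged access cover standing open. Turn the red wing of the quarter-turn fastener until it lines up with the slot in the cover (front to back on the box), let go of it, then swing the cover down over the wing and press it fully shut against the spring pins, gently, since the thin cover cracks under a hard push. Finish while still holding the cover pressed shut with the fingertips, and leave the jar, bottle and beaker alone.

Things in the scene. Friction and masses are not known exactly. Their poses are not given: they have to be found in the camera images.
- unit: White control box fixed to the bench, 240 (x) x 190 (y) x 70 mm high. Origin: centre of its underside on the bench. Its x axis points to its rear (hinge side), y to its left, z up; it stands at a yaw of up to about 0.4 rad. The front 98 mm of its top is a solid deck; behind it is an open well, which the cover closes.
- hinge_line (a point): Middle of the cover's hinge axis, on the box 95 mm behind its centre and 75 mm above the bench; its axes are those of the box and the hinge runs along y.
- cover_hinge (a joint): Cover angle (rad): 0 = fully shut, level on the gasket (a stop); 1.57 upright; starts 1.2 to 1.6, at most 1.75. Stiff friction hinge (0.3 N m): stays where left, but below about 0.08 rad two steel spring pins (185 mm in front of the hinge, 60 mm either side of the middle, 19 mm proud of the box) push it open: holding it by a pad takes about 10 N at 0.03 rad, 13 N fully shut.
- cover: Blue plate 198 deep x 170 wide x 7 mm, 0.2 kg. Origin: middle of the hinge axis. Shut, its axes are the box's: it reaches along -x to -200 mm, outer face at z = 6 mm. Opening turns it about y: the free edge (-x) rises, the outer face looks to the box's rear, away from the robot. Slot for the wing: x -184 to -118 mm, 18 mm wide, white lines beside it. A push over 40 N cracks it.
- pad_left (a point): Centre of the black rubber disc (34 mm across) on the cover's outer face on its left, 160 mm from the hinge axis and 55 mm left of the middle: a place to push; axes as cover, z out of the outer face.
- pad_right (a point): The same disc on the right of the cover.
- fastener (a joint): Fastener angle (rad, counter-clockwise from above). At 0 and at 3.14 (either will do) the wing lies front to back, in line with the slot; starts 1.1 to 2.04, about crosswise; turns from -0.4 to 3.54 with a light friction (0.04 N m) and stays where left. More than about 0.15 rad off, the cover cannot pass over it.
- wing (a point): Centre of the fastener's red wing: a bar 44 long, 10 wide, 24 mm high, white line on top, on a thin stem above the front deck; bottom 14 mm and top 38 mm above the deck (84 and 108 mm above the bench). 150 mm in front of the hinge, on the box's middle. x along the bar, z up (turning axis). With the cover shut it stands up through the slot, 27 mm above the cover.
- sample_jar: Bystander: small white jar with blue lid, 61 mm across, 63 mm high, left of the box. Origin under its centre.
- reagent_bottle: Bystander: white bottle with a white ribbed cap, 58 mm across, 126 mm high, right of the box towards its rear. Origin under its centre.
- beaker: Bystander: clear beaker, 72 x 78 x 105 mm high, on the bench in front and to the right of the box. Origin under its centre.

How it is judged (in metres and radians):
On the way:
1. the wing is in line with the slot while the cover still stands open ((value of joint fastener between -0.15 and 0.15 rad or value of joint fastener between 2.9916 and 3.2916 rad) and value of joint cover_hinge above 0.7 rad), for 0.2 s.
At the end, for the whole second after the job is handed in: The cover is held shut by the robot's fingers (hinge below 0.035 rad, fingers pressing on the cover with 3 to 40 N) with the fastener's wing in line with the slot (within 0.2 rad), standing up through it (value of joint cover_hinge below 0.035 rad and (value of joint fastener between -0.2 and 0.2 rad or value of joint fastener between 2.9416 and 3.3416 rad) and contact force between the fingers and cover between 3 and 40 N); the arm keeps its last pose, push and grip.
It fails at once if the fingers pushed the cover harder than 40 N (contact force between the fingers and cover above 40 N).
It fails at once if the sample jar was shifted by more than 20 mm or tipped (distance of sample_jar from where it was at the start of the episode above 0.02 m or angle between sample_jar's own z axis and vertical above 0.3 rad).
It fails at once if the reagent bottle was shifted by more than 20 mm or tipped (distance of reagent_bottle from where it was at the start of the episode above 0.02 m or angle between reagent_bottle's own z axis and vertical above 0.3 rad).
It fails at once if the beaker was shifted by more than 20 mm or tipped (distance of beaker from where it was at the start of the episode above 0.02 m or angle between beaker's own z axis and vertical above 0.3 rad).
It also fails if it takes over 48 s, if anything falls off the work surface, if the arm or the gripper's body presses on something with over 40 N, if the wrist force passes 120 N, or if a joint passes its speed limit or range.

### The arm

A 6-joint arm with a two-finger parallel gripper is mounted at the origin on the work surface; the furniture and walls round the work are solid. World frame = base frame: x ahead of the robot, y to its left, z up, the work surface at z = 0. Lengths are in m, angles in degrees, forces in N, time in s.
With the tool pointing down it reaches from about 0.25 to 0.725 m from the base axis. Payload 9.7 kg.
Tool frame: the origin (TCP) lies at the very end of the fingers, on their centre line; the grasp point (between the pads) lies 19 mm behind it; z points along the fingers, y is the line along which they close (so a half turn about z gives the same grasp; the last joint's range is limited). The gripper opens to 85 mm and grips with 20 to 120 N. Pads are 22 mm wide; open, the fingers measure 114 mm over their backs; the gripper's body (76 mm by 85 mm) begins 54 mm behind the grasp point. The pads swing forward as they close: fully open they stand 13 mm farther back than shut.
Start: joints at [72.995, 4.979, 10.078, 95.1, 0, 90], TCP at [0.161, 0.526, 0.231] pointing down, gripper open.
Joint ranges: [-179.16, 179.16], [-48.56, 103.87], [-65.8, 70.77], [-126.05, 130.52], [-82.76, 87.17], [-180, 180]. Speed limits (degrees/s): [127.2, 127.2, 147.25, 180, 180, 180].

### API

Orientations are given as [roll, pitch, yaw] about the fixed x, y, z axes, in that order (R = Rz(yaw) Ry(pitch) Rx(roll)).
In Python, from workcell import bot gives the robot as it stands.
- The arm moves only by the tool arm_command, never from a script. Its argument "series" is a list of rows, each a list of 4 numbers: the shift along the tool's x, y, z in m, then the turn about the tool's z in rad. A call has exactly 5 rows; each row is the pose to reach, as a shift and turn from the pose commanded when the call began, along the tool's axes at that moment; what a row does not reach only later rows make up. A row lasts 1/10 s, in which the tool goes at most 50 mm and 8.59 degrees, less where a joint would pass 70% of its speed; a pose out of reach is approached as far as the arm can. A call with a gripper value outside its range is refused whole. "hand" is the finger opening in m, from 0 to 0.0854, set as the call begins (left out, the last holds). The fingers move at their own pace and stop on an object; "grip_force" is the grip in N (left out, the last holds). Time passes only in rows, so rows that repeat a pose let the fingers close, or fill a call up. It gives the time, the measured TCP pose, the force, the opening and the grip force at its end, in the units of the state.
- bot.get_obs(): the state, without advancing time (a new reading comes with each control period).
- bot.camera(name): name is "scene" or "top" or "wrist"; returns a dict with "color" (420x560x3 uint8, blue, green, red), "camera_matrix" (3x3 intrinsics, pixels), "xyz" and "orientation" of the camera in the world; the wrist camera has in their place "T_tool_cam" (4x4, takes a point from camera to tool coordinates, whose origin is the TCP and whose axes are the flange's). Camera axes: x right, y up, looking along -z (the intrinsics and any distortion apply to the point x, -y, -z); pixel columns grow to the right and rows downward; lengths in m; the calibration is good to about 2 mm. A picture is of the moment at which its call begins: read the wrist's pose just before it. There is no depth.
- bot.job_done(): hands the job in; it is judged then, once.
Trained networks look in the newest picture that a camera, given by its name, has taken for a name from the list of things; names that differ only in an ending like _2 or _b are one class to them, and where a whole thing is asked for, a point or a joint stands for the part that bears it (a point fixed in the world has none). Each returns a list of dicts, best first, with "confidence" (0 to 1); they miss things now and then, are a little off and sometimes report something else, mostly with a low value. They report only what shows in the picture. A call takes as long as a camera call.
- bot.find_in(camera, target): "location" ([column, row] in pixels, amid what is visible of it).
- bot.mark_of(camera, target): "location" ([column, row] in pixels: a listed point, or the origin of a listed thing).
The state is a dict: "time": time; "q": joint angles; "qd": joint speeds; "joint_efforts": joint torques, N m; "ee_pos": TCP position; "tcp_rot": TCP orientation; "wrist_force": force on the tool from outside, world axes, zero at the start; "torque": the same for the moment, N m; "opening": finger opening in m; "grasp_force": force on a finger pad.
Only numpy, scipy, OpenCV 4.12 (cv2) and the standard library are available. Lean on these libraries where they do the work, as an engineer would, in place of code of your own. Each camera call takes 0.05 s, during which the arm holds its last target. There are 200 camera calls.

## Working session

There is one attempt and no reset: what is moved stays moved. The work goes in short steps, Python scripts to look and compute and a tool call to move; the robot and the scene stay as the last step left them, time stands still between calls to the robot, and variables do not carry over. Pictures are saved under pics/ and viewed, at most 10 in all, crops included, and the job is handed in when it is done.

Besides the shell and the picture viewer there is one more tool, called after ">>>" in YAML: its name, and indented under it one key for each argument. arm_command: Moves the arm, as the interface text tells. Its arguments: {"type":"object","properties":{"series":{"type":"array"},"hand":{"type":"number"},"grip_force":{"type":"number"}},"required":["series"]}

```bash
mkdir -p pics
cat > h.py <<'E'
import numpy as np, cv2, json
from scipy.spatial.transform import Rotation as R
from workcell import bot
def camT(c, obs=None):
    if "T_tool_cam" in c:
        T=np.eye(4); T[:3,:3]=toolR(obs); T[:3,3]=obs["ee_pos"]; return T@np.array(c["T_tool_cam"])
    T=np.eye(4); o=np.array(c["orientation"],float)
    T[:3,:3]= o if o.shape==(3,3) else R.from_euler('xyz',o,degrees=True).as_matrix()
    T[:3,3]=c["xyz"]; return T
def toolR(obs): return R.from_euler('xyz',obs["tcp_rot"],degrees=True).as_matrix()
def ray(c,T,px):
    K=np.array(c["camera_matrix"]); d=np.linalg.inv(K)@[px[0],px[1],1]
    d=T[:3,:3]@[d[0],-d[1],-d[2]]; return T[:3,3],d/np.linalg.norm(d)
def atz(c,T,px,z):
    o,d=ray(c,T,px); return o+d*(z-o[2])/d[2]
def proj(c,T,p):
    q=T[:3,:3].T@(np.array(p)-T[:3,3]); u=np.array(c["camera_matrix"])@[q[0],-q[1],-q[2]]; return u[:2]/u[2]
E
python3 - <<'E'
from h import *
print(bot.get_obs())
for n in ("scene","top"):
    c=bot.camera(n); cv2.imwrite(f"pics/{n}0.png",c["color"]); T=camT(c); print({k:v for k,v in c.items() if k!="color"})
    for t in ("unit","hinge_line","pad_left","pad_right","wing","sample_jar","reagent_bottle","beaker","cover"):
        r=bot.mark_of(n,t)
        for e in r[:2]:
            z={"hinge_line":.075,"wing":.096,"unit":0,"cover":.075}.get(t,0)
            print(n,t,np.round(e["location"],1),round(e["confidence"],2),atz(c,T,e["location"],z).round(3))
E
```

```text
{'time': 0.0, 'q': array([7.29916741e+01, 5.01043297e+00, 1.00347767e+01, 9.50967489e+01,
       5.61493337e-04, 8.99989377e+01]), 'qd': array([ 0.13779726, -0.06207588,  0.02548336, -0.05868441, -0.01469389,
       -0.00734316]), 'joint_efforts': array([-1.12399139e-03, -5.20392931e+01,  4.64800429e+01,  1.64735690e-02,
       -1.38005812e-04,  2.61610791e-05]), 'ee_pos': array([0.16081758, 0.52574689, 0.23059233]), 'tcp_rot': array([-1.79927595e+02, -5.62835289e-04,  1.62992736e+02]), 'wrist_force': array([-0.31318983,  0.46161327, -0.52994726]), 'torque': array([-0.00341513, -0.01301238,  0.04658448]), 'grasp_force': 0.0, 'opening': 0.08513989625887353}
{'camera_matrix': array([[435.44037009,   0.        , 278.97717943],
       [  0.        , 435.44037009, 202.94349291],
       [  0.        ,   0.        ,   1.        ]]), 'xyz': array([-0.11285049, -0.5104567 ,  0.59091664]), 'orientation': array([ 58.59795714,   0.98709166, -52.35574211])}
scene unit [253.6 217.8] 0.86 [0.555 0.097 0.   ]
scene hinge_line [281.6 178.9] 0.77 [0.646 0.078 0.075]
scene pad_left [261.  112.7] 0.56 [
[... 573 characters left out ...]
'orientation': array([  3.30096383,  -1.01178233, -88.85859908])}
top unit [238.9 193.4] 0.64 [0.553 0.098 0.   ]
top hinge_line [248.7 152.2] 0.66 [0.639 0.075 0.075]
top hinge_line [239.3 195.7] 0.42 [0.542 0.093 0.075]
top pad_left [214.6 130.8] 0.9 [0.702 0.16  0.   ]
top pad_right [273.1 144.1] 0.65 [0.673 0.02  0.   ]
top wing [232.2 216.4] 0.49 [0.495 0.107 0.096]
top sample_jar [172.4 211.1] 0.8 [0.508 0.254 0.   ]
top sample_jar [213.7 131.4] 0.16 [0.7   0.162 0.   ]
top reagent_bottle [311.3 164.9] 0.9 [ 0.625 -0.072  0.   ]
top reagent_bottle [271.7 143.4] 0.53 [0.674 0.023 0.   ]
top beaker [364.  272.9] 0.86 [ 0.372 -0.2    0.   ]
top cover [245.6 150.8] 0.88 [0.642 0.082 0.075]
```

Run:
```python
import cv2
a=cv2.imread("pics/scene0.png")[60:380,120:400]; b=cv2.imread("pics/top0.png")[90:290,150:400]
cv2.imwrite("pics/s1.png",cv2.resize(a,None,fx=1.8,fy=1.8)); cv2.imwrite("pics/t1.png",cv2.resize(b,None,fx=3,fy=3))
```

```text
(no output)
```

View pics/s1.png

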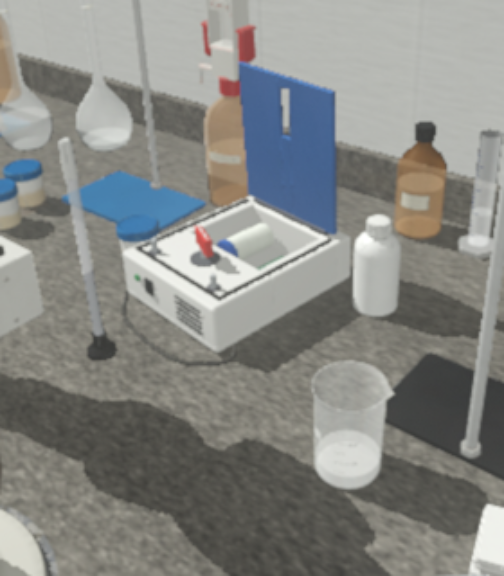

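View pics/t1.png

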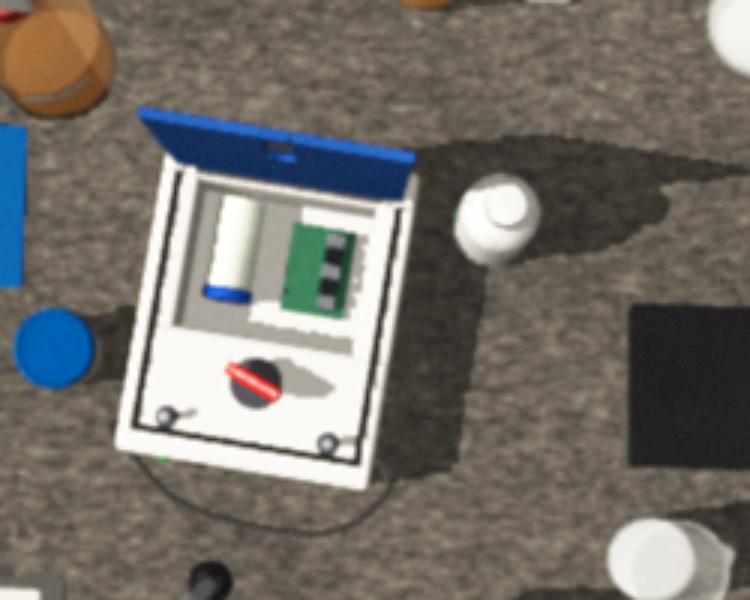

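Run:
```python
from h import *
from scipy.optimize import least_squares
C={n:bot.camera(n) for n in("top","scene")}; T={n:camT(C[n]) for n in C}
t=lambda u,v:(u/3+150,v/3+90); s=lambda u,v:(u/1.8+120,v/1.8+60)
im=C["top"]["color"].astype(int)[180:250,200:260]; m=((im[...,2]>130)&(im[...,1]<90)&(im[...,0]<90)).astype(np.uint8)
ys,xs=np.nonzero(m); P=np.c_[xs+200,ys+180].astype(float); cen=P.mean(0); w=np.linalg.svd(P-cen)[2][0]
print("red",len(P),cen,w)
B=[("top",t(166,414),(-.09,.06,.089)),("top",t(328,440),(-.09,-.06,.089)),("top",t(118,445),(-.12,.095,.07)),("top",t(368,487),(-.12,-.095,.07)),
("top",cen,(-.055,0,.104)),("top",(248.7,152.2),(.095,0,.075)),("scene",(281.6,178.9),(.095,0,.075)),("scene",s(125,253),(-.12,.095,.07)),("scene",s(220,297),(-.12,-.095,.07)),("scene",s(350,240),(.12,-.095,.07))]
Cv=[("top",t(140,110),(-.2,.085,.0)),("top",t(413,152),(-.2,-.085,.0)),("scene",s(241,65),(-.2,.085,0)),("scene",s(335,92),(-.2,-.085,.0))]
def W(p,x): return np.array([x[0],x[1],0])+R.from_euler('z',x[2]).apply(p)
def cov(p,x): return W(np.array([.095,0,.075])+R.from_euler('y',x[3]).apply(p),x)
def f(x): return np.concatenate([proj(C[n],T[n],W(p,x))-u for n,u,p in B]+[proj(C[n],T[n],cov(p,x))-u for n,u,p in Cv])
r=least_squares(f,[.55,.097,-.15,1.4],loss="soft_l1"); print(r.x, np.degrees(r.x[2])); print(f(r.x).reshape(-1,2).round(1))
x=r.x; a=atz(C["top"],T["top"],cen-10*w,.108); b=atz(C["top"],T["top"],cen+10*w,.108)
print("wing yaw world",np.degrees(np.arctan2(*(b-a)[1::-1])),"rel",(np.arctan2(*(b-a)[1::-1])-x[2])%np.pi,"wing",W((-.055,0,.096),x))
for n,y in(("L",.055),("R",-.055)): print(n,cov((-.16,y,.006),x))
```

```text
red 50 [234.86 217.64] [0.86979277 0.4934172 ]
[ 0.54989749  0.09165258 -0.14292799  1.54652788] -8.189170851660407
[[ 0.4 -0.2]
 [ 0.9  0.1]
 [-0.6  0.4]
 [ 1.   0.4]
 [ 0.4 -1.5]
 [-1.4 -2.1]
 [-0.6  0.3]
 [-2.2 -1.5]
 [-3.1  6.8]
 [ 1.7 -2.8]
 [ 0.1 -0.7]
 [ 1.6  0.7]
 [-0.7 -2.3]
 [-0.2 -0.7]]
wing yaw world -118.37328958562034 rel 1.2185169982738264 wing [0.49545832 0.09948688 0.096     ]
L [0.65385719 0.13225842 0.23509848]
R [0.63818858 0.02338007 0.23509848]
```

Run:
```python
import cv2,numpy as np
a=cv2.imread("pics/top0.png");b=cv2.imread("pics/scene0.png")
cv2.imwrite("pics/both.png",cv2.resize(np.hstack([a[:,:330],b[:,:330]]),None,fx=1.21,fy=1.21))
from h import *
for n,p in(("top",(220,283)),("scene",(175.5,254))):
    c=bot.camera(n);print(atz(c,camT(c),p,0))
```

```text
[0.34194065 0.13754541 0.        ]
[0.34289902 0.14144052 0.        ]
```

View pics/both.png

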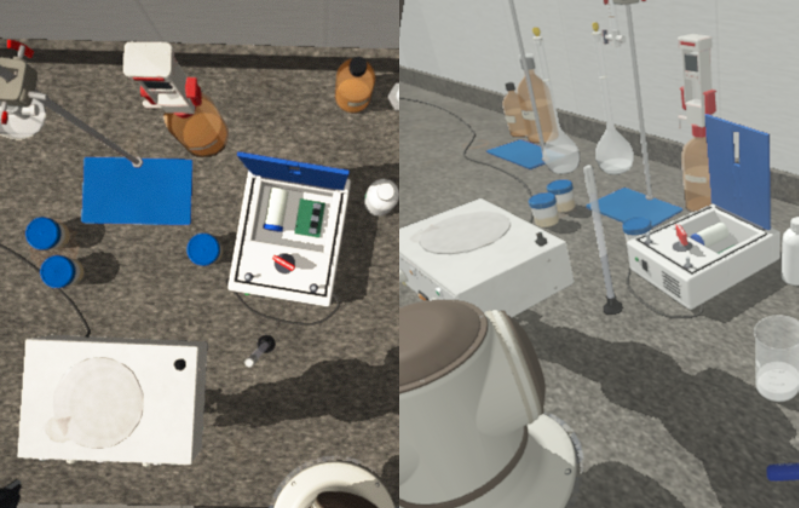

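Run:
```python
from h import *
L=[]
for n,p in(("top",(206,300)),("scene",(156,141))):
    c=bot.camera(n);L.append(ray(c,camT(c),p))
A=sum(np.eye(3)-np.outer(d,d) for o,d in L);b=sum((np.eye(3)-np.outer(d,d))@o for o,d in L);p=np.linalg.solve(A,b)
print(p,[np.linalg.norm(np.cross(p-o,d)) for o,d in L])
```

```text
[0.33959301 0.13718957 0.27029772] [np.float64(0.0013912054882261665), np.float64(0.0013912054882260565)]
```

>>> arm_command:
  series:
    - [0,0,-0.05,0.05]
    - [0,0,-0.1,0.1]
    - [0,0,-0.14,0.2]
    - [-0.05,-0.03,-0.14,0.2]
    - [-0.09,-0.06,-0.14,0.2]
  hand: 0.05

```text
time: 1.8
ee_pos: [0.2252, 0.4497, 0.372]
tcp_rot: [179.9, 0.0, 151.7]
wrist_force: [1.1, 0.1, -0.9]
opening: 0.0499
grasp_force: 0.0
```

Run:
```python
from h import *
o=bot.get_obs();print(o["q"],o["ee_pos"],o["tcp_rot"])
```

```text
[ 6.34073155e+01  4.36340111e+00  2.57016071e+01  1.11225041e+02
 -9.95335853e-03  9.17327139e+01] [0.22516931 0.44968556 0.37198552] [1.79886586e+02 6.52703005e-03 1.51674585e+02]
```

>>> arm_command:
  series:
    - [-0.04,-0.0175,0,-0.148]
    - [-0.08,-0.035,0,-0.296]
    - [-0.12,-0.0525,0,-0.444]
    - [-0.16,-0.07,0,-0.592]
    - [-0.2,-0.0875,0,-0.74]

```text
time: 2.3
ee_pos: [0.3545, 0.2818, 0.3715]
tcp_rot: [180.0, 0.0, -169.9]
wrist_force: [0.3, -0.4, -0.8]
opening: 0.0498
grasp_force: 0.0
```

```bash
cat >> h.py <<'E'
def delta(pos,yaw,o=None):
    "shift in tool axes and turn (rad) from the measured pose, tool down"
    o=o or bot.get_obs(); d=toolR(o).T@(np.array(pos)-o["ee_pos"]); t=(o["tcp_rot"][2]-yaw+180)%360-180
    print("pos",np.round(o["ee_pos"],4),"rot",np.round(o["tcp_rot"],2),"q",np.round(o["q"],1),"F",np.round(o["wrist_force"],1),"shift",np.round(d,4),"turn",round(float(np.radians(t)),3))
E
python3 -c "
from h import *
delta((.495,.0995,.2),241.6)"
```

```text
pos [0.3545 0.2818 0.3715] rot [ 1.7998e+02  3.0000e-02 -1.6990e+02] q [ 38.5  -2.5  18.7 111.1  -0.   28.4] F [ 0.3 -0.4 -0.8] shift [-0.1062 -0.2042  0.1715] turn -0.899
```

>>> arm_command:
  series:
    - [-0.018,-0.04,0,-0.148]
    - [-0.036,-0.08,0,-0.296]
    - [-0.054,-0.12,0,-0.444]
    - [-0.072,-0.16,0,-0.592]
    - [-0.0867,-0.1968,0,-0.74]

```text
time: 2.8
ee_pos: [0.4708, 0.1073, 0.3714]
tcp_rot: [-180.0, 0.0, -132.5]
wrist_force: [1.1, 1.1, -0.2]
opening: 0.0503
grasp_force: 0.0
```

>>> arm_command:
  series:
    - [0,0,0.03,-0.0925]
    - [0,0,0.06,-0.0925]
    - [0,0,0.09,-0.0925]
    - [0,0,0.09,-0.0925]
    - [0,0,0.09,-0.0925]

```text
time: 3.3
ee_pos: [0.4698, 0.1089, 0.2821]
tcp_rot: [180.0, -0.0, -127.5]
wrist_force: [0.0, 0.3, -0.0]
opening: 0.0503
grasp_force: 0.0
```

Run:
```python
from h import *
delta((.4955,.0995,.085),241.6)
o=bot.get_obs(); c=bot.camera("wrist"); T=camT(c,o); im=c["color"]; cv2.imwrite("pics/w1.png",im)
for r in bot.mark_of("wrist","wing"): print(r, atz(c,T,r["location"],.096))
a=im.astype(int); m=((a[...,2]>110)&(a[...,1]<80)&(a[...,0]<80)); ys,xs=np.nonzero(m); P=np.c_[xs,ys].astype(float); print(len(P),P.mean(0))
Q=np.array([atz(c,T,p,.108)[:2] for p in P[::5]]); w=np.linalg.svd(Q-Q.mean(0),full_matrices=False)[2][0]; print(Q.mean(0),np.degrees(np.arctan2(w[1],w[0])))
```

```text
pos [0.4698 0.1089 0.2821] rot [ 180.     -0.   -127.55] q [ 13.1  -2.8   7.9 100.7  -0.  -39.4] F [ 0.   0.3 -0. ] shift [-0.0082 -0.0261  0.1971] turn -0.16
{'location': [251.6, 192.5], 'confidence': 0.9} [0.49292788 0.10427722 0.096     ]
{'location': [73.5, 122.2], 'confidence': 0.25} [ 0.57993976 -0.04590371  0.096     ]
614 [238.00977199 241.31270358]
[0.53572298 0.13636985] 38.14412201736258
```

View pics/w1.png

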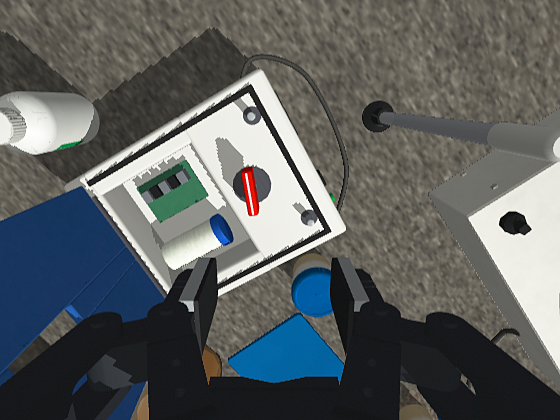

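```bash
cat >> h.py <<'E'
def wing(c,T,roi):
    x0,x1,y0,y1=roi; a=c["color"].astype(int)[y0:y1,x0:x1]
    m=(a[...,2]>110)&(a[...,1]<110)&(a[...,0]<110)|((a.min(2)>200)&False); ys,xs=np.nonzero(m)
    Q=np.array([atz(c,T,p,.104)[:2] for p in np.c_[xs+x0,ys+y0]]); w=np.linalg.svd(Q-Q.mean(0),full_matrices=False)[2][0]
    return len(Q),Q.mean(0),np.degrees(np.arctan2(w[1],w[0]))%180
E
python3 - <<'E'
from h import *
o=bot.get_obs(); c=bot.camera("wrist"); T=camT(c,o)
print(wing(c,T,(225,280,155,225)))
for u,z in (((247,172),.108),((253,214),.108),((252,116),.089),((309,217),.089)): print(atz(c,T,u,z))
delta((.495,.1005,.12),241.6)
E
```

```text
(441, array([0.49136192, 0.10141107]), np.float64(59.6443317560276))
[0.48302217 0.08513179 0.108     ]
[0.50390037 0.12013877 0.108     ]
[0.44983342 0.04907673 0.089     ]
[0.46587284 0.16129248 0.089     ]
pos [0.4706 0.1092 0.2833] rot [-1.7990e+02  1.3000e-01 -1.2753e+02] q [ 13.1  -2.9   8.  100.7   0.  -39.4] F [-0.3  0.2 -0.2] shift [-0.0076 -0.0244  0.1634] turn -0.159
```

>>> arm_command:
  series:
    - [-0.0074,-0.0232,0.03,-0.137]
    - [-0.0074,-0.0232,0.07,-0.137]
    - [-0.0074,-0.0232,0.11,-0.137]
    - [-0.0074,-0.0232,0.15,-0.137]
    - [-0.0074,-0.0232,0.15,-0.137]

```text
time: 3.95
ee_pos: [0.4909, 0.1004, 0.1275]
tcp_rot: [179.7, -0.3, -119.7]
wrist_force: [-0.3, 0.1, -0.7]
opening: 0.0502
grasp_force: 0.0
```

Run:
```python
from h import *
o=bot.get_obs(); c=bot.camera("wrist"); T=camT(c,o); cv2.imwrite("pics/w2.png",c["color"])
delta((.4935,.101,.086),240.3)
for r in bot.mark_of("wrist","wing"): print(r, atz(c,T,r["location"],.096))
```

```text
pos [0.4922 0.1006 0.1309] rot [ 1.7989e+02 -1.0000e-01 -1.1969e+02] q [ 11.6  -2.2  -8.3  84.   -0.  -48.8] F [0.3 0.4 1. ] shift [-0.001  -0.001   0.0449] turn 0.0
{'location': [269.9, 254.4], 'confidence': 0.72} [0.49457741 0.10321432 0.096     ]
```

View pics/w2.png

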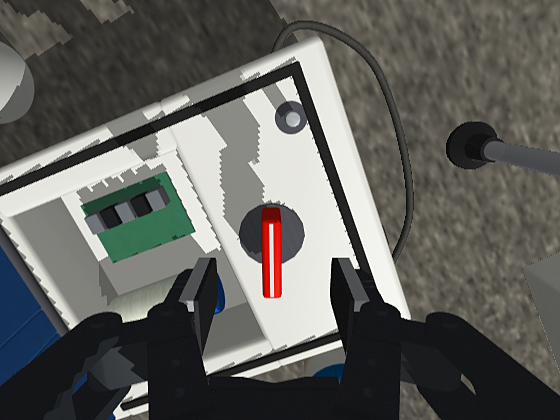

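>>> arm_command:
  series:
    - [0,0,0.02,0]
    - [0,0,0.04,0]
    - [0,0,0.044,0]
    - [0,0,0.044,0]
    - [0,0,0.044,0]

```text
time: 4.55
ee_pos: [0.494, 0.101, 0.0896]
tcp_rot: [-179.9, 0.1, -119.7]
wrist_force: [-0.5, 0.1, 0.2]
opening: 0.0498
grasp_force: 0.0
```

>>> arm_command:
  series:
    - [0,0,0,0]
    - [0,0,0,0]
    - [0,0,0,0]
    - [0,0,0,0]
    - [0,0,0,0]
  hand: 0.0
  grip_force: 20

```text
time: 5.05
ee_pos: [0.4927, 0.1011, 0.088]
tcp_rot: [180.0, 0.0, -119.7]
wrist_force: [-4.4, 2.5, 6.0]
opening: 0.0094
grasp_force: 23.0
```

>>> arm_command:
  series:
    - [0,0,0,0.14]
    - [0,0,0,0.28]
    - [0,0,0,0.42]
    - [0,0,0,0.56]
    - [0,0,0,0.7]

```text
time: 5.55
ee_pos: [0.4919, 0.1019, 0.088]
tcp_rot: [179.8, -0.0, -160.1]
wrist_force: [-8.0, 7.5, 8.0]
opening: 0.0098
grasp_force: 23.3
```

>>> arm_command:
  series:
    - [0,0,0,0.14]
    - [0,0,0,0.28]
    - [0,0,0,0.42]
    - [0,0,0,0.495]
    - [0,0,0,0.495]

```text
time: 6.05
ee_pos: [0.4918, 0.1026, 0.088]
tcp_rot: [179.8, -0.1, 171.8]
wrist_force: [-8.4, 12.2, 7.4]
opening: 0.0094
grasp_force: 23.3
```

>>> arm_command:
  series:
    - [0,0,0,0]
    - [0,0,0,0]
    - [0,0,0,0]
    - [0,0,0,0]
    - [0,0,0,0]
  hand: 0.04

```text
time: 6.55
ee_pos: [0.493, 0.1005, 0.0873]
tcp_rot: [-180.0, -0.0, 171.8]
wrist_force: [0.3, -0.3, -0.5]
opening: 0.0401
grasp_force: 0.0
```

>>> arm_command:
  series:
    - [0,0,-0.04,0]
    - [0,0,-0.08,0]
    - [0,0,-0.12,0]
    - [0,0,-0.16,0]
    - [0,0,-0.16,0]

```text
time: 7.05
ee_pos: [0.4944, 0.1009, 0.2529]
tcp_rot: [179.9, 0.4, 171.8]
wrist_force: [-0.1, 0.1, -0.9]
opening: 0.0401
grasp_force: 0.0
```

Run:
```python
from h import *
o=bot.get_obs(); c=bot.camera("wrist"); T=camT(c,o); cv2.imwrite("pics/w3.png",c["color"])
delta((.4935,.101,.086),240.3)
for r in bot.mark_of("wrist","wing"): print(r, atz(c,T,r["location"],.096))
```

```text
pos [0.494  0.1008 0.25  ] rot [179.91   0.25 171.82] q [11.5 -1.1  5.9 96.8 -0.  19.7] F [-0.2  0.3 -0.1] shift [ 1.20e-03 -1.00e-04  1.64e-01] turn -1.195
{'location': [275.9, 191.0], 'confidence': 0.87} [0.49763719 0.10221689 0.096     ]
```

View pics/w3.png

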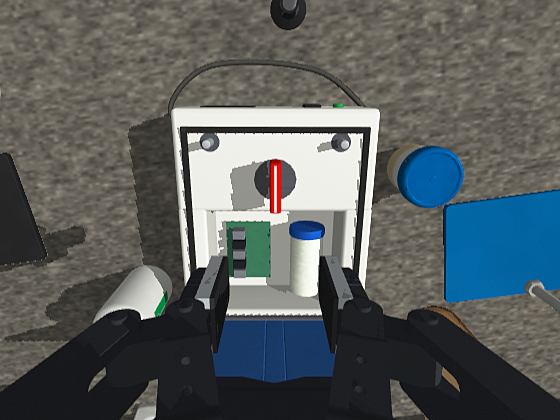

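>>> arm_command:
  series:
    - [0,0,-0.04,0]
    - [-0.01,-0.01,-0.075,0]
    - [-0.05,-0.025,-0.075,0]
    - [-0.09,-0.04,-0.075,0]
    - [-0.13,-0.055,-0.075,0]
  hand: 0.0

```text
time: 7.65
ee_pos: [0.6149, 0.0269, 0.3211]
tcp_rot: [-180.0, -0.1, 171.8]
wrist_force: [0.7, 0.2, 1.2]
opening: -0.0001
grasp_force: 0.0
```

>>> arm_command:
  series:
    - [-0.03,0,0,0]
    - [-0.062,0,0,0]
    - [-0.062,0,0,0]
    - [-0.062,0,0,0]
    - [-0.062,0,0,0]

```text
time: 8.15
ee_pos: [0.6743, 0.0191, 0.3223]
tcp_rot: [-180.0, -0.0, 171.8]
wrist_force: [-0.2, -1.0, 0.6]
opening: -0.0002
grasp_force: 0.0
```

Run:
```python
from h import *
delta((.675,.0185,.245),171.85)
C={n:bot.camera(n) for n in("top","scene")}
a=C["top"]["color"][60:260,150:400];b=C["scene"]["color"][20:260,160:410]
cv2.imwrite("pics/b2.png",np.hstack([cv2.resize(a,(400,320)),cv2.resize(b,(400,384))[:320]]))
```

```text
pos [0.6743 0.0191 0.3223] rot [-1.7999e+02 -4.0000e-02  1.7184e+02] q [  1.6  29.4  51.2 111.8   0.    9.8] F [-0.2 -1.   0.6] shift [-0.0008 -0.0005  0.0773] turn -0.0
```

View pics/b2.png

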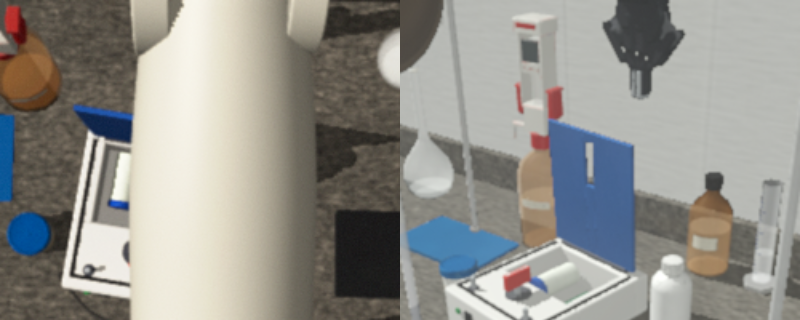

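>>> arm_command:
  series:
    - [0,0,0.03,0]
    - [0,0,0.06,0]
    - [0,0,0.076,0]
    - [0,0,0.076,0]
    - [0,0,0.076,0]

```text
time: 8.75
ee_pos: [0.6745, 0.0191, 0.2482]
tcp_rot: [180.0, 0.1, 171.8]
wrist_force: [1.4, 0.3, 1.2]
opening: 0.0005
grasp_force: 0.0
```

Run:
```python
from h import *
yaw=np.radians(-8.15); ux=np.array([np.cos(yaw),np.sin(yaw)]); uy=np.array([-ux[1],ux[0]]); H=np.array([.641,.079])
o=bot.get_obs(); p=o["ee_pos"]; d=p[:2]-H; bx,by=d@ux,d@uy; print(p,"bx,by",bx,by,o["wrist_force"])
r=.171
for t in np.r_[np.arange(1.6,.05,-.1)]:
    x=-r*np.cos(t)+.006*np.sin(t)+.011; z=.075+r*np.sin(t)+.006*np.cos(t)
    print(round(t,2),"tool x",round(bx-x,3),"z",round(p[2]-z,3),"| abs z",round(z,3))
```

```text
[0.67448934 0.01913383 0.24819795] bx,by 0.04163804463755657 -0.054513918323190545 [1.42338191 0.27945305 1.22464523]
1.6 tool x 0.02 z 0.002 | abs z 0.246
1.5 tool x 0.037 z 0.002 | abs z 0.246
1.4 tool x 0.054 z 0.004 | abs z 0.245
1.3 tool x 0.071 z 0.007 | abs z 0.241
1.2 tool x 0.087 z 0.012 | abs z 0.237
1.1 tool x 0.103 z 0.018 | abs z 0.23
1.0 tool x 0.118 z 0.026 | abs z 0.222
0.9 tool x 0.132 z 0.036 | abs z 0.213
0.8 tool x 0.145 z 0.046 | abs z 0.202
0.7 tool x 0.158 z 0.058 | abs z 0.19
0.6 tool x 0.168 z 0.072 | abs z 0.177
0.5 tool x 0.178 z 0.086 | abs z 0.162
0.4 tool x 0.186 z 0.101 | abs z 0.147
0.3 tool x 0.192 z 0.117 | abs z 0.131
0.2 tool x 0.197 z 0.133 | abs z 0.115
0.1 tool x 0.2 z 0.15 | abs z 0.098
```

>>> arm_command:
  series:
    - [0.012,0,0,0]
    - [0.02,0,0.001,0]
    - [0.028,0,0.001,0]
    - [0.037,0,0.002,0]
    - [0.045,0,0.003,0]

```text
time: 9.25
ee_pos: [0.6306, 0.0255, 0.245]
tcp_rot: [180.0, 0.2, 171.8]
wrist_force: [2.1, -0.1, 1.7]
opening: 0.0005
grasp_force: 0.9
```

>>> arm_command:
  series:
    - [0.009,0,0.001,0]
    - [0.018,0,0.003,0]
    - [0.026,0,0.004,0]
    - [0.034,0,0.007,0]
    - [0.042,0,0.009,0]

```text
time: 9.75
ee_pos: [0.5887, 0.0314, 0.2347]
tcp_rot: [180.0, 0.0, 171.8]
wrist_force: [2.0, 0.9, 0.1]
opening: -0.0002
grasp_force: 0.7
```

Run:
```python
from h import *
delta((.6,.03,.24),171.85)
c=bot.camera("scene"); cv2.imwrite("pics/s3.png",cv2.resize(c["color"][20:300,160:440],None,fx=2,fy=2))
```

```text
pos [0.5887 0.0314 0.2347] rot [1.7999e+02 5.0000e-02 1.7183e+02] q [ 3.1 10.6 16.7 96.   0.  11.2] F [2.  0.9 0.1] shift [-0.0114  0.0002 -0.0053] turn -0.0
```

View pics/s3.png

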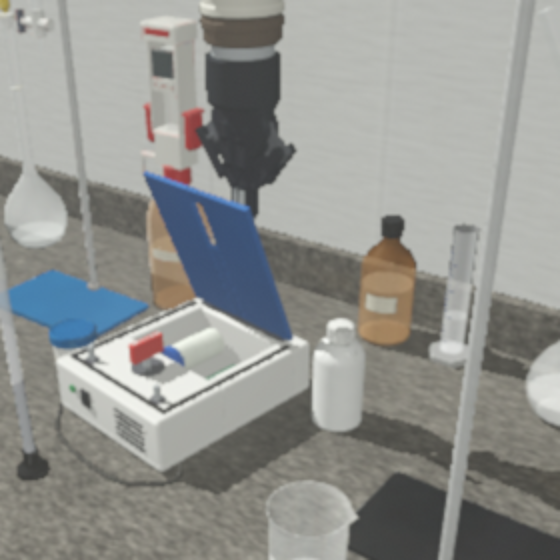

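>>> arm_command:
  series:
    - [0.012,0,0.004,0]
    - [0.024,0,0.01,0]
    - [0.036,0,0.017,0]
    - [0.047,0,0.025,0]
    - [0.058,0,0.034,0]

```text
time: 10.3
ee_pos: [0.5312, 0.0397, 0.2005]
tcp_rot: [180.0, 0.0, 171.8]
wrist_force: [0.9, 1.0, 0.7]
opening: -0.0003
grasp_force: 0.6
```

>>> arm_command:
  series:
    - [0.01,0,0.009,0]
    - [0.018,0,0.019,0]
    - [0.025,0,0.028,0]
    - [0.031,0,0.037,0]
    - [0.036,0,0.046,0]

```text
time: 10.8
ee_pos: [0.4956, 0.0448, 0.1542]
tcp_rot: [180.0, 0.0, 171.8]
wrist_force: [0.4, -0.2, 1.6]
opening: -0.0001
grasp_force: 0.5
```

```bash
cat >> h.py <<'E'
def bf():
    yaw=np.radians(-8.15); ux=np.array([np.cos(yaw),np.sin(yaw)]); uy=np.array([-ux[1],ux[0]]); H=np.array([.641,.079])
    o=bot.get_obs(); p=o["ee_pos"]; d=p[:2]-H; print("bx,by,z",np.round([d@ux,d@uy,p[2]],4),"F",o["wrist_force"].round(1),o["time"])
E
python3 -c "
from h import *
bf()"
```

```text
bx,by,z [-0.1391 -0.0545  0.1542] F [ 0.4 -0.2  1.6] 10.8
```

>>> arm_command:
  series:
    - [0.005,0,0.008,0]
    - [0.009,0,0.016,0]
    - [0.013,0,0.024,0]
    - [0.016,0,0.032,0]
    - [0.019,0,0.04,0]

```text
time: 11.3
ee_pos: [0.477, 0.0474, 0.1137]
tcp_rot: [180.0, 0.0, 171.8]
wrist_force: [0.9, 0.7, 1.2]
opening: -0.0001
grasp_force: 0.4
```

>>> arm_command:
  series:
    - [0.001,0,0.003,0]
    - [0.002,0,0.006,0]
    - [0.002,0,0.01,0]
    - [0.002,0,0.013,0]
    - [0.002,0,0.015,0]

```text
time: 11.8
ee_pos: [0.4752, 0.0477, 0.0991]
tcp_rot: [180.0, -0.0, 171.8]
wrist_force: [0.3, 0.1, 0.7]
opening: 0.0
grasp_force: 0.3
```

Run:
```python
from h import *
bf()
c=bot.camera("scene"); cv2.imwrite("pics/s4.png",cv2.resize(c["color"][100:340,160:400],None,fx=2.3,fy=2.3))
```

```text
bx,by,z [-0.1597 -0.0545  0.0991] F [0.3 0.1 0.7] 11.8
```

View pics/s4.png

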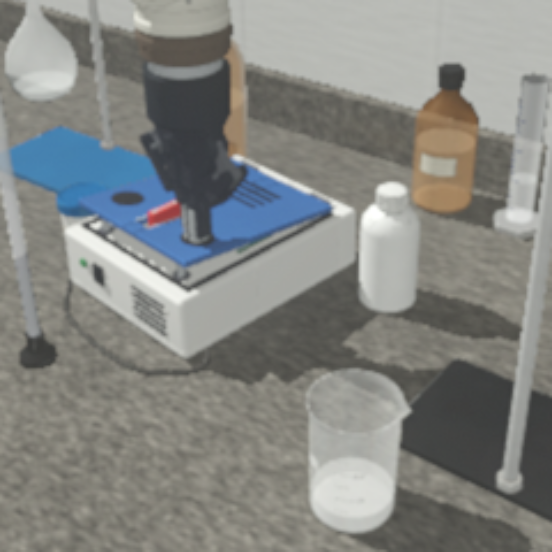

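>>> arm_command:
  series:
    - [0,0,0.002,0]
    - [0,0,0.004,0]
    - [0,0,0.006,0]
    - [0,0,0.008,0]
    - [0,0,0.008,0]

```text
time: 12.35
ee_pos: [0.475, 0.0477, 0.0913]
tcp_rot: [180.0, -0.0, 171.8]
wrist_force: [-1.2, -0.3, 1.6]
opening: -0.0001
grasp_force: 1.1
```

>>> arm_command:
  series:
    - [0,0,0.001,0]
    - [0,0,0.002,0]
    - [0,0,0.003,0]
    - [0,0,0.004,0]
    - [0,0,0.004,0]

```text
time: 12.85
ee_pos: [0.4749, 0.0477, 0.0876]
tcp_rot: [180.0, -0.0, 171.8]
wrist_force: [-3.6, -0.4, 5.9]
opening: 0.0
grasp_force: 2.8
```

>>> arm_command:
  series:
    - [0,0,0.0005,0]
    - [0,0,0.001,0]
    - [0,0,0.0015,0]
    - [0,0,0.002,0]
    - [0,0,0.002,0]

```text
time: 13.35
ee_pos: [0.4748, 0.0478, 0.0858]
tcp_rot: [180.0, -0.0, 171.8]
wrist_force: [-6.1, 0.8, 8.2]
opening: -0.0005
grasp_force: 4.0
```

>>> arm_command:
  series:
    - [0,0,0.0005,0]
    - [0,0,0.001,0]
    - [0,0,0.0015,0]
    - [0,0,0.002,0]
    - [0,0,0.002,0]

```text
time: 13.85
ee_pos: [0.4747, 0.0478, 0.0839]
tcp_rot: [180.0, -0.0, 171.8]
wrist_force: [-7.1, 1.1, 9.2]
opening: 0.0003
grasp_force: 4.7
```

>>> arm_command:
  series:
    - [0.0003,0,0.0003,0]
    - [0.0005,0,0.0006,0]
    - [0.0005,0,0.0009,0]
    - [0.0005,0,0.0012,0]
    - [0.0005,0,0.0012,0]

```text
time: 14.35
ee_pos: [0.4746, 0.0478, 0.0829]
tcp_rot: [180.0, 0.0, 171.8]
wrist_force: [-5.6, -0.3, 9.7]
opening: -0.0001
grasp_force: 5.1
```

>>> arm_command:
  series:
    - [0,0,0.0003,0]
    - [0,0,0.0006,0]
    - [0,0,0.0009,0]
    - [0,0,0.0012,0]
    - [0,0,0.0012,0]

```text
time: 14.85
ee_pos: [0.4746, 0.0478, 0.0818]
tcp_rot: [180.0, 0.0, 171.8]
wrist_force: [-5.4, 0.1, 11.8]
opening: -0.0
grasp_force: 5.6
```

>>> arm_command:
  series:
    - [0,0,0.0002,0]
    - [0,0,0.0004,0]
    - [0,0,0.0006,0]
    - [0,0,0.0008,0]
    - [0,0,0.0008,0]

```text
time: 15.35
ee_pos: [0.4745, 0.0478, 0.0811]
tcp_rot: [180.0, 0.0, 171.8]
wrist_force: [-5.7, -0.4, 11.4]
opening: 0.0
grasp_force: 6.0
```

>>> arm_command:
  series:
    - [0,0,0.0002,0]
    - [0,0,0.0004,0]
    - [0,0,0.0004,0]
    - [0,0,0.0004,0]
    - [0,0,0.0004,0]

```text
time: 15.85
ee_pos: [0.4745, 0.0478, 0.0809]
tcp_rot: [180.0, 0.0, 171.8]
wrist_force: [-7.7, 0.2, 14.3]
opening: -0.0001
grasp_force: 7.0
```

>>> arm_command:
  series:
    - [0,0,0.0002,0]
    - [0,0,0.0003,0]
    - [0,0,0.0003,0]
    - [0,0,0.0003,0]
    - [0,0,0.0003,0]

```text
time: 16.35
ee_pos: [0.4745, 0.0478, 0.0809]
tcp_rot: [180.0, 0.0, 171.8]
wrist_force: [-8.6, -1.2, 16.1]
opening: 0.0005
grasp_force: 8.1
```

Run:
```python
from h import *
bf()
c=bot.camera("scene"); cv2.imwrite("pics/s5.png",cv2.resize(c["color"][120:300,160:340],None,fx=3,fy=3))
bf()
```

```text
bx,by,z [-0.1604 -0.0545  0.0809] F [-8.6 -1.2 16.1] 16.35
bx,by,z [-0.1603 -0.0545  0.0809] F [-8.3  0.  16.5] 16.4
```

View pics/s5.png

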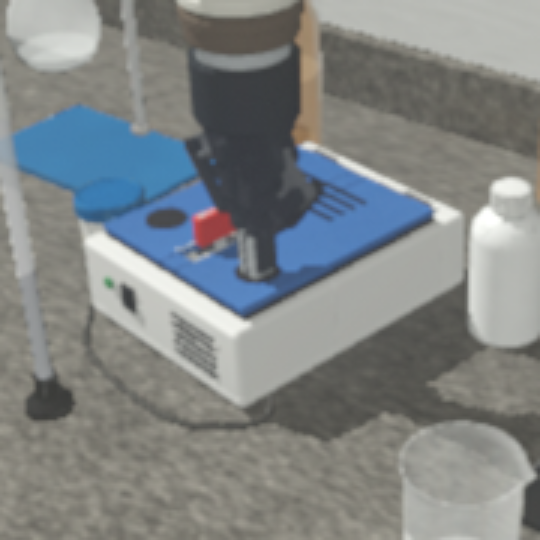

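The cover sits level on the box. The wing (crop pixel 212,228) stands up through the slot, the fingertips are on the right pad at (258,272), and the push is about 18 N. I'm handing the job in.

```bash
python3 -c "
from workcell import bot
print(bot.job_done())"
```

```text
the job is handed in; nothing more can be done
None
```

The wing is in line with the slot, the cover is shut over it and held by the fingertips at about 18 N, the jar, bottle and beaker were not touched, and the job is handed in (no verdict was returned).

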